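# Lid the next dressing pot on the rotary lidding press

### The job

On the lidding press, push the round table one click, no further, so that the pink-lidded pot, whose lid still stands proud, comes under the ram and the table rests in its detent. Then pull the red hand lever right down to snap the pink lid home, and ease the lever slowly back up to its rest, never letting the spring snap it back. Leave the other pots sitting in their nests and do not disturb the other things on the bench.

Things in the scene. Friction and masses are not known exactly. Their poses are not given: they have to be found in the camera images.
- press: Cream enamelled lidding press fixed on the bench, about 405 mm deep, 350 mm high with its lever. Origin: on the round table's axis, at bench level; +z up, +x from the table axis back to the column (the pot under the ram is at x = +95 mm), +y left for somebody facing the column. Column x 175 to 245 mm, y -37 to 37 mm, 256 mm high.
- dial_top (a point): Centre of the round table's top, 52 mm above the bench; fixed, axes as the press. Aluminium disc 310 mm across; six black nest rings (69 mm outside, 9 mm high) on a 95 mm radius every 60 degrees, the first on +x. Six upright black finger posts, 20 mm diameter, tops 104 mm above the bench, on a 140 mm radius at 30, 90, 150... degrees from +x when dial = 0; about 30 mm free between post and pot.
- head (a point): Centre of the underside of the press head, 160 mm above the bench, fixed, axes as the press. In the press frame the head spans x 55 to 240 mm, y -35 to 35 mm, top 240 mm above the bench; a spring cap on its left side reaches y = 64 mm at x 65 to 125 mm; the ram bar stands up to 288 mm.
- dial (a joint): Angle of the round table, rad, 0 at the start, growing counter-clockwise seen from above. It turns both ways. Ball-plunger detents every 60 degrees (1.047 rad): it rests at 0, +-1.047, ...; leaving a detent takes up to about 4 N at a post, and past half way (0.52 rad) it is drawn on into the next detent and settles there. A fast push can carry it past.
- lever (a joint): Hand lever angle, rad: 0 at its upper rest (40 degrees above level), 0.97 right down (about 16 degrees below level). A spring pushes it back up: about 4 N at the middle of the grip near the top, about 12 N near the bottom; let go there it flies up at more than 5 rad/s. Geared to the ram: 22 mm of ram travel per rad.
- lever_grip (a point): Middle of the lever's red round grip, on its axis, 170 mm from the pivot. Grip 26 mm diameter, 110 mm long (115 to 225 mm from the pivot). The lever lies in the vertical plane y = -66 mm of the press and points from the pivot to the press's front (-x), swinging down when pulled; at rest this point is 309 mm above the bench, right down about 154 mm.
- lever_pivot (a point): Pivot of the hand lever, fixed: on the right side of the head at x = 95 mm, y = -66 mm, 200 mm above the bench in the press frame. The pivot axis is along the press's y.
- ram_foot (a point): Centre of the underside of the ram's white round foot (54 mm diameter), 124 mm above the bench at rest, 21 mm lower with the lever right down.
- pink_pot: Pale plastic pot with a pink lid, in the nest next to the ram, 60 degrees round to its left or right. 57 mm diameter at the foot, 66 mm at the rim, 50 mm high, lid 71 mm; origin at the centre of its underside, z up. It stands loosely in its nest, underside 52 mm above the bench; lid top 111 mm above the bench while proud, 103 mm when home.
- pink_lid (a joint): How far the pink lid has been pressed on, m: 0 standing proud, 0.008 fully home. It takes about 12 N straight down and stays where it is left.
- white_pot_a: Pot like the pink one with a white lid that is already home, lid top 103 mm above the bench; origin at the centre of its underside. In the other nest beside the ram.
- white_pot_b: The same with a white lid; under the ram at the start.
- white_pot_c: The same with a white lid; in the left front nest of the table (120 degrees from +x).
- bento_box: Closed pink bento box, 114 by 194 by 62 mm high, origin under its centre; a bystander.
- egg_cup: White ceramic egg cup, 52 mm across, 66 mm high; a bystander.
- toothpick_holder: Bamboo toothpick holder, 48 mm across, 76 mm high with its picks; a bystander.
- soy_bottle: Amber bottle with a red cap, 60 mm across, 170 mm high; a bystander.
- tea_mug: Blue mug, 80 mm across, 90 mm high; a bystander.
Not all that is in view belongs to the job. What is shaped like the pink_pot but green or turquoise is not meant.

How it is judged:
On the way, in this order (a step that is already met when the one before it is completed fails the run):
1. the pink pot has come under the ram and the table is at rest in its detent, with the lever still up and the lid still proud (horizontal distance between pink_pot and ram_foot below 0.008 m and velocity of joint dial between -0.1 and 0.1 rad/s and value of joint lever below 0.15 rad and value of joint pink_lid below 0.003 m), for 0.2 s.
2. the lever is pulled right down and the pink lid is home under the ram (value of joint lever above 0.88 rad and value of joint pink_lid above 0.006 m and horizontal distance between pink_pot and ram_foot below 0.008 m), for 0.1 s.
At the end, for the whole second after the job is handed in: The pink pot stands upright in its nest within 8 mm of the ram's axis with the table at rest, its lid is pressed at least 6 of its 8 mm, the hand lever is back within 0.06 rad of its upper rest, and the three white pots stand upright in their nests (85 to 105 mm from the table's axis) (value of joint lever below 0.06 rad and value of joint pink_lid above 0.006 m and horizontal distance between pink_pot and ram_foot below 0.008 m and height (world z) of each of pink_pot, white_pot_a, white_pot_b, white_pot_c below 0.056 m and angle between each of pink_pot, white_pot_a, white_pot_b, white_pot_c's own z axis and vertical below 0.06 rad and velocity of joint dial between -0.05 and 0.05 rad/s and height (world z) of each of white_pot_a, white_pot_b, white_pot_c above 0.048 m and horizontal distance between white_pot_a and dial_top between 0.085 and 0.105 m and horizontal distance between white_pot_b and dial_top between 0.085 and 0.105 m and horizontal distance between white_pot_c and dial_top between 0.085 and 0.105 m); the robot touches nothing.
It fails at once if the table is pushed well past the next detent (value of joint dial above 1.4 rad or value of joint dial below -1.4 rad).
It fails at once if the lever snaps back (returns faster than 2 rad/s) (velocity of joint lever below -2 rad/s).
It fails at once if something else on the bench is moved by more than 30 mm (distance of any of bento_box, egg_cup, toothpick_holder, soy_bottle, tea_mug from where it was at the start of the episode above 0.03 m).
It also fails if it takes over 72 s, if anything falls off the work surface, if the arm or the gripper's body presses on something with over 40 N, if the wrist force passes 120 N, or if a joint passes its speed limit or range.

### The arm

A 6-joint arm with a two-finger parallel gripper is mounted at the origin on the work surface. World frame = base frame: x ahead of the robot, y to its left, z up, the work surface at z = 0. Lengths are in m, angles in rad, forces in N, time in s.
With the tool pointing down it reaches from about 0.35 to 0.975 m from the base axis. Payload 4.9 kg.
Tool frame: the origin (TCP) lies midway between the tips of the shut fingers; the grasp point (between the pads) lies 19 mm behind it; z points along the fingers, y is the line along which they close (so a half turn about z gives the same grasp; the last joint's range is limited). The gripper opens to 85 mm and grips with 20 to 120 N. Pads are 22 mm wide; open, the fingers measure 114 mm over their backs; the gripper's body (76 mm by 85 mm) begins 54 mm behind the grasp point. The pads swing forward as they close: fully open they stand 13 mm farther back than shut.
Start: joints at [-1.391, 0.053, 1.613, -0, 1.476, -0.119], TCP at [0.184, -0.597, 0.231] pointing down, gripper open.
Joint ranges: [-3.01, 3.01], [-1.01, 2.22], [0.06, 2.58], [-1.02, 4.17], [0.09, 2.62], [-3.14, 3.14]. Speed limits (rad/s): [2.57, 2.57, 3.14, 3.14, 3.14, 3.14].

### API

Orientations are given as a unit quaternion [w, x, y, z].
In Python, from plant import state, grab_frame, job_done, cut_out, place_of gives the robot as it stands.
- The arm moves only by the tool jog_arm, never from a script. Its argument "motion" is text: rows parted by semicolons, each of 7 numbers parted by spaces: the opening in per cent of the stroke, from 0 (shut) to 100 (fully open), then the shift along the tool's x, y, z as a fraction of full scale, then the turn, a rotation vector about the tool's x, y, z as a fraction of full scale. A call has exactly 5 rows; each row is the pose to reach, as a shift and turn from the pose commanded when the call began, along the tool's axes at that moment; what a row does not reach only later rows make up. Full scale, the value 1, is 50 cm for a shift and 1.5 rad for a turn. A row lasts 1/8 s, in which the tool goes at most 62.5 mm and 10.7 degrees, less where a joint would pass 70% of its speed; a pose out of reach is approached as far as the arm can. A call with a number of a shift or a turn outside -1 to 1 is refused whole. A call with a gripper value outside its range is refused whole. The fingers move at their own pace and stop on an object; the grip force is fixed at half the most. Time passes only in rows, so rows that repeat a pose let the fingers close, or fill a call up. It gives the time, the measured TCP pose, the force, the opening and the grip force at its end, in the units of the state.
- state(): the state, without advancing time (a new reading comes with each control period).
- grab_frame(name): name is "scene" or "top" or "wrist"; returns a dict with "color" (480x640x3 uint8, red, green, blue), "range_z" (480x640 float32, m along the optical axis (not along the pixel's ray), 0 where there is no reading), "intrinsics" (3x3 intrinsics, pixels), "k1" (the pictures are not rectified: a ray, as slopes to the right and down, at radius r is drawn at 1 + k1 r^2 times it, then the intrinsics apply), "world_from_camera" (4x4, takes a point from camera to world coordinates). Camera axes: x right, y up, looking along -z (the intrinsics and any distortion apply to the point x, -y, -z); pixel columns grow to the right and rows downward; lengths in m; the calibration is good to about 2 mm. A picture is of the moment at which its call begins.
- job_done(): hands the job in; it is judged then, once.
Trained networks look in the newest picture that a camera, given by its name, has taken for a name from the list of things; names that differ only in an ending like _2 or _b are one class to them, and where a whole thing is asked for, a point or a joint stands for the part that bears it (a point fixed in the world has none). Each returns a list of dicts, best first, with "p" (0 to 1); they miss things now and then, are a little off and sometimes report something else, mostly with a low value. They report only what shows in the picture. A call takes as long as a camera call. They do not tell look-alikes from the thing itself.
- cut_out(camera, thing): "pixels" (480x640 bool, what is visible of it).
- place_of(camera, thing): "at" ([x, y, z] in m, in world coordinates, good to about 4 mm: a listed point, or the origin of a listed thing).
The state is a dict: "time": time; "joint_pos": joint angles; "joint_vel": joint speeds; "joint_efforts": joint torques, N m; "tool_pos": TCP position; "tool_rot": TCP orientation; "contact_force": force on the tool from outside, world axes, zero at the start; "ft_torque": the same for the moment, N m; "gripper_width": opening from 0.0 (shut) to 1.0 (fully open); "grasp_force": force on a finger pad.
Only numpy, scipy, OpenCV 4.12 (cv2) and the standard library are available. Lean on these libraries where they do the work, as an engineer would, in place of code of your own. Each camera call takes 0.05 s, during which the arm holds its last target. There are 200 camera calls.

## Working session

There is one attempt and no reset: what is moved stays moved. The work goes in short steps, Python scripts to look and compute and a tool call to move; the robot and the scene stay as the last step left them, time stands still between calls to the robot, and variables do not carry over. Pictures are saved under pics/ and viewed, at most 10 in all, crops included, and the job is handed in when it is done.

Besides the shell and the picture viewer there is one more tool, called after ">>>" as name(argument=value, ...) on one line, values as JSON. jog_arm: Moves the arm, as the interface text tells. Shift numbers are shares of 50 cm and turn numbers shares of 1.5 rad, none past 1 either way. Its arguments: {"type":"object","properties":{"motion":{"type":"string"}},"required":["motion"]}

```bash
mkdir -p pics; python3 - <<'E'
from plant import *
import cv2,numpy as np
s=state();print(s['time'],s['tool_pos'],s['tool_rot'],s['gripper_width'])
ims=[]
for c in("scene","top"):
    f=grab_frame(c);ims.append(f);cv2.imwrite(f"pics/{c}0.png",f['color'][:,:,::-1])
    for t in("dial_top","head","lever_grip","lever_pivot","ram_foot","pink_pot","white_pot_a","press","bento_box","egg_cup","toothpick_holder","soy_bottle","tea_mug"):
        try:print(c,t,[(np.round(d['at'],3).tolist(),round(d['p'],2)) for d in place_of(c,t)[:5]])
        except Exception as e:print(c,t,e)
E
```

```text
0.0 [ 0.1838552  -0.59668749  0.23006381] [-1.03552051e-03  9.88859567e-01  1.48847851e-01 -3.79822726e-05] 1.000725554426984
scene dial_top [([0.601, -0.038, 0.045], 0.73)]
scene head [([0.747, -0.01, 0.158], 0.77)]
scene lever_grip [([0.566, -0.105, 0.309], 0.6)]
scene lever_pivot [([0.698, -0.086, 0.2], 0.61), ([0.62, -0.415, -0.004], 0.34)]
scene ram_foot [([0.69, -0.017, 0.124], 0.79), ([0.699, -0.085, 0.198], 0.61), ([0.629, 0.053, 0.051], 0.53)]
scene pink_pot [([0.539, -0.306, 0.001], 0.92), ([0.739, -0.338, -0.001], 0.78)]
scene white_pot_a [([0.631, 0.055, 0.054], 0.97), ([0.539, 0.04, 0.046], 0.91), ([0.692, -0.018, 0.046], 0.9)]
scene press [([0.6, -0.035, 0.002], 0.97)]
scene bento_box [([0.417, -0.454, 0.0], 0.89)]
scene egg_cup [([0.677, 0.418, 0.001], 0.82), ([0.55, 0.419, -0.0], 0.21)]
scene toothpick_holder [([0.327, 0.434, -0.003], 0.7)]
scene soy_bottle [([0.549, 0.416, -0.001], 0.64)]
scene tea_mug [([0.618, -0.415, -0.002], 0.63), ([0.567, -0.102, 0.305], 0.57)]
top dial_top [([0.597, -0.037, 0.054], 0.69)]
top head [([0.744, -0.012, 0.159], 0.6)]
top lever_grip [([0.572, -0.101, 0.312], 0.79), ([0.658, -0.107, 0.051], 0.58)]
top lever_pivot [([0.696, -0.086, 0.201], 0.97)]
top ram_foot [([0.597, -0.037, 0.052], 0.54)]
top pink_pot [([0.661, -0.108, 0.048], 0.83), ([0.741, -0.337, 0.0], 0.78), ([0.539, -0.314, 0.001], 0.61)]
top white_pot_a [([0.632, 0.056, 0.056], 0.88), ([0.6, -0.032, -0.0], 0.66), ([0.536, 0.042, 0.053], 0.64), ([0.692, -0.018, 0.056], 0.35)]
top press [([0.597, -0.031, -0.001], 0.67)]
top bento_box [([0.419, -0.456, -0.003], 0.62)]
top egg_cup [([0.68, 0.415, 0.001], 0.58)]
top toothpick_holder [([0.323, 0.427, -0.002], 0.62), ([0.42, -0.452, -0.001], 0.5), ([0.634, 0.057, 0.052], 0.46)]
top soy_bottle [([0.552, 0.416, -0.003], 0.57), ([0.695, -0.084, 0.198], 0.36)]
top tea_mug [([0.624, -0.418, -0.003], 0.59)]
```

View pics/scene0.png

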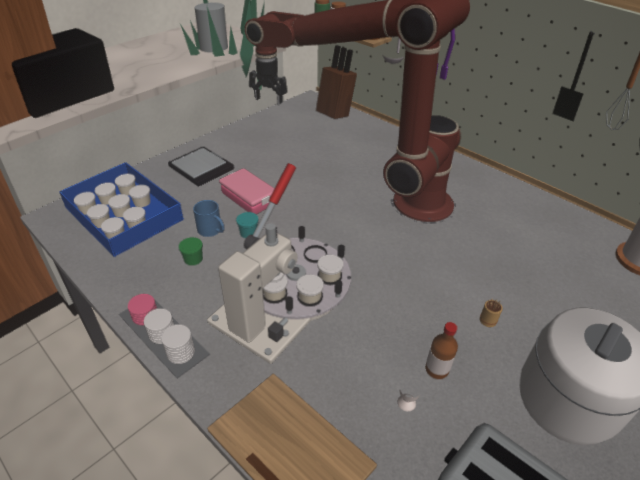

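View pics/top0.png

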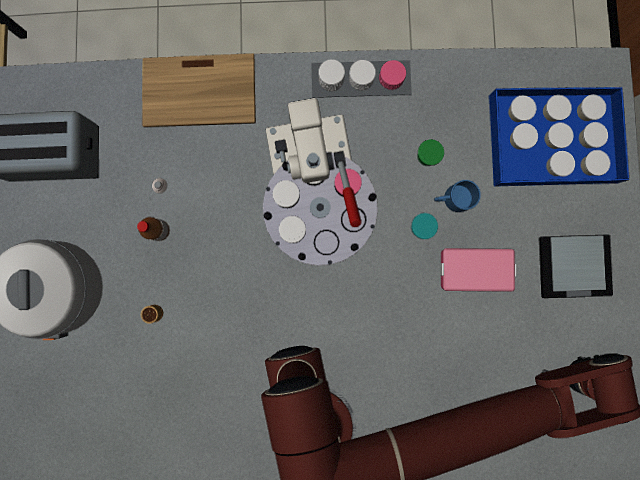

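```bash
cat > h.py <<'E'
import numpy as np, json, sys
from scipy.spatial.transform import Rotation as Ro
from scipy.optimize import least_squares
from plant import state
P=json.load(open('press.json')) if __import__('os').path.exists('press.json') else None
def w(x,y,z=0):
    c,s=np.cos(P[2]),np.sin(P[2]); return np.array([P[0]+c*x-s*y,P[1]+s*x+c*y,z])
def loc(p):
    c,s=np.cos(P[2]),np.sin(P[2]);dx,dy=p[0]-P[0],p[1]-P[1];return np.array([c*dx+s*dy,-s*dx+c*dy,p[2]])
def down(psi): return Ro.from_matrix([[np.cos(psi),np.sin(psi),0],[np.sin(psi),-np.cos(psi),0],[0,0,-1]])
def cur():
    s=state();q=s['tool_rot'];return np.array(s['tool_pos']),Ro.from_quat([q[1],q[2],q[3],q[0]])
def rows(targets,start=None):
    """targets: (open%,pos,psi); prints rows; start = commanded pose (pos,psi) or measured"""
    p0,R0=cur() if start is None else (np.array(start[0]),down(start[1]))
    out=[]
    for o,p,psi in targets:
        d=R0.inv().apply(np.array(p)-p0)/.5; r=(R0.inv()*down(psi)).as_rotvec()/1.5
        out.append(' '.join([f'{o:g}']+[f'{v:.3f}' for v in (*d,*r)]))
    print('; '.join(out))
E
python3 - <<'E'
from h import *
obs=[((0,0),(.601,-.038),1),((0,0),(.597,-.037),1),((147.5,0),(.747,-.010),.6),((147.5,0),(.744,-.012),.6),
((-35.2,-66),(.566,-.105),1),((-35.2,-66),(.572,-.101),1),((95,-66),(.698,-.086),1),((95,-66),(.696,-.086),1),((95,0),(.690,-.017),1),
((47.5,82.3),(.631,.055),1),((47.5,82.3),(.632,.056),1),((-47.5,82.3),(.539,.040),1),((-47.5,82.3),(.536,.042),1),((95,0),(.692,-.018),1),((95,0),(.692,-.018),1),((47.5,-82.3),(.661,-.108),1),((0,0),(.6,-.035),1),((0,0),(.597,-.031),1)]
def f(t):
    c,s=np.cos(t[2]),np.sin(t[2])
    return np.ravel([[wt*(t[0]+(c*a-s*b)/1e3-x),wt*(t[1]+(s*a+c*b)/1e3-y)] for (a,b),(x,y),wt in obs])
r=least_squares(f,[.6,-.036,.16],loss='soft_l1',f_scale=.003);print(r.x,(r.fun.reshape(-1,2)*1e3).round(1).tolist())
json.dump(list(r.x),open('press.json','w'))
import h;h.P=list(r.x)
print('post90',w(0,.14),w(-.121,.07),'grip',w(-.035,-.066))
ya=r.x[2]
p=w(0,.145,.23);rows([(40,[.40,.10,.23],ya+np.pi/2),(40,p,ya+np.pi/2)])
E
```

```text
[ 0.59714413 -0.03345806  0.1490903 ] [[-3.9, 4.5], [0.1, 3.5], [-2.4, -0.9], [-0.6, 0.3], [6.1, 1.0], [0.1, -3.0], [2.9, 1.4], [4.9, 1.4], [1.1, -2.3], [0.9, -0.0], [-0.1, -1.0], [-1.1, 0.9], [1.9, -1.1], [-0.9, -1.3], [-0.9, -1.3], [-4.7, 0.2], [-2.9, 1.5], [0.1, -2.5]]
post90 [0.57634873 0.10498887 0.        ] [0.46708873 0.01779224 0.        ] grip [ 0.57233595 -0.10392475  0.        ]
40 0.823 -1.206 0.003 0.000 -0.000 -0.947; 40 1.165 -1.121 0.003 0.000 -0.000 -0.947
```

```bash
python3 - <<'E'
from h import *
rows([(40,[.35,-.34,.23],1.0),(40,[.42,.08,.23],P[2]+np.pi/2)])
E
```

```text
40 0.469 -0.394 0.003 0.000 -0.000 -0.467; 40 0.850 -1.156 0.003 0.000 -0.000 -0.947
```

>>> jog_arm(motion="40 0.47 -0.4 0 0 0 -0.46; 40 0.47 -0.4 0 0 0 -0.46; 40 0.47 -0.4 0 0 0 -0.46; 40 0.47 -0.4 0 0 0 -0.46; 40 0.47 -0.4 0 0 0 -0.46")

```text
time: 2.02
tool_pos: [0.3505, -0.3352, 0.2316]
tool_rot: [0.0, 0.88, 0.475, 0.0]
contact_force: [0.7, 0.8, 0.4]
gripper_width: 0.404
grasp_force: 0.0
```

```bash
python3 - <<'E'
from h import *
print(cur()[0])
rows([(40,[.42,.08,.23],P[2]+np.pi/2)],([.350,-.339,.23],.3+.69))
E
```

```text
[ 0.35051794 -0.33517621  0.23157287]
40 0.777 -0.343 0.000 0.000 0.000 -0.487
```

>>> jog_arm(motion="40 0.78 -0.34 0 0 0 -0.487; 40 0.78 -0.34 0 0 0 -0.487; 40 0.78 -0.34 0 0 0 -0.487; 40 0.78 -0.34 0 0 0 -0.487; 40 0.78 -0.34 0 0 0 -0.487")

```text
time: 2.65
tool_pos: [0.4029, -0.0271, 0.2317]
tool_rot: [0.001, 0.653, 0.758, 0.0]
contact_force: [-0.2, 0.6, 0.2]
gripper_width: 0.407
grasp_force: 0.0
```

```bash
python3 - <<'E'
from h import *
p,R=cur();print(p,R.as_quat())
rows([(40,w(0,.145,.20),P[2]+np.pi/2)])
E
```

```text
[ 0.40288536 -0.02711926  0.23174024] [6.52538261e-01 7.57755223e-01 4.42044455e-04 8.02795780e-04]
40 0.220 0.382 0.064 0.001 0.000 -0.000
```

>>> jog_arm(motion="40 0.22 0.38 0.05 0 0 0; 40 0.22 0.38 0.05 0 0 0; 40 0.22 0.38 0.05 0 0 0; 40 0.22 0.38 0.05 0 0 0; 40 0.22 0.38 0.05 0 0 0")

```text
time: 3.28
tool_pos: [0.5752, 0.1092, 0.2053]
tool_rot: [-0.001, 0.652, 0.758, -0.001]
contact_force: [-0.4, -0.6, -0.1]
gripper_width: 0.4
grasp_force: 0.0
```

```bash
python3 - <<'E'
from h import *
from plant import *
import cv2
p,R=cur();print(p,R.as_quat(),loc(p))
f=grab_frame('wrist');cv2.imwrite('pics/w1.png',f['color'][:,:,::-1])
T=f['world_from_camera'];K=f['intrinsics'];k1=f['k1']
def proj(p):
    q=np.linalg.inv(T)@np.r_[p,1];a,b=q[0]/-q[2],-q[1]/-q[2];r2=a*a+b*b;s=1+k1*r2
    return K[0,0]*a*s+K[0,2],K[1,1]*b*s+K[1,2]
for n,q in(('post90',w(0,.14,.104)),('potA',w(.0475,.0823,.103)),('potC',w(-.0475,.0823,.103)),('post150',w(-.1212,.07,.104)),('post30',w(.1212,.07,.104)),('axis',w(0,0,.052)),('tcp',p)):
    print(n,np.round(proj(q)))
E
```

```text
[0.57516957 0.10916802 0.20534194] [ 6.51855152e-01  7.58343029e-01 -5.60928530e-04 -6.29964367e-04] [-0.00054532  0.14430794  0.20534194]
post90 [315. 242.]
potA [379. 316.]
potC [251. 316.]
post150 [154. 330.]
post30 [476. 331.]
axis [315. 370.]
tcp [313. 299.]
```

View pics/w1.png

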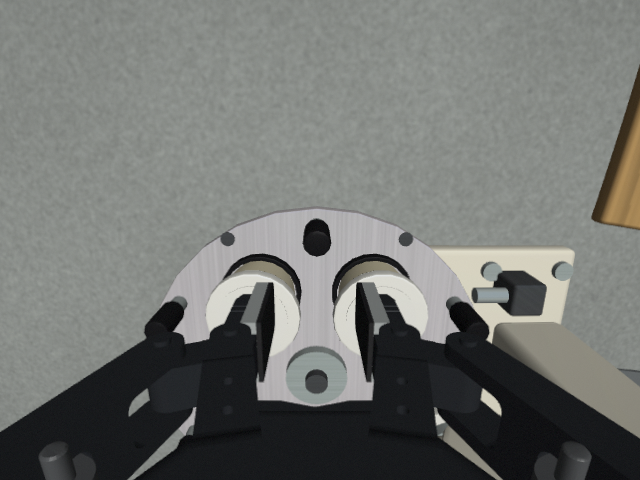

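>>> jog_arm(motion="36 0.006 0.002 0.08 0 0 0; 36 0.006 0.002 0.16 0 0 0; 36 0.006 0.002 0.22 0 0 0; 36 0.006 0.002 0.265 0 0 0; 36 0.006 0.002 0.265 0 0 0")

```text
time: 3.95
tool_pos: [0.5728, 0.11, 0.0721]
tool_rot: [-0.001, 0.653, 0.757, -0.002]
contact_force: [-0.4, 0.4, 0.3]
gripper_width: 0.361
grasp_force: 0.0
```

```bash
python3 - <<'E'
from h import *
p,R=cur();l=loc(p);print(p,l,R.as_quat())
p0=l;ya=P[2]
# arc steps .06 rad each from start angle
a0=np.pi/2; r=.147
st=(w(0,r,.073),ya+np.pi/2)
for k in range(4):
    t=[]
    for i in range(1,6):
        a=a0+.06*i; t.append((36,w(r*np.cos(a),r*np.sin(a),.073),ya+a))
    rows(t,(w(r*np.cos(a0),r*np.sin(a0),.073),ya+a0)); break
E
```

```text
[0.57276974 0.10997138 0.07210815] [-0.00279919  0.14545886  0.07210815] [ 0.65312319  0.75724875 -0.00153015 -0.00144432]
36 -0.001 -0.018 0.000 0.000 0.000 -0.040; 36 -0.002 -0.035 0.000 0.000 0.000 -0.080; 36 -0.005 -0.053 0.000 0.000 0.000 -0.120; 36 -0.008 -0.070 0.000 0.000 0.000 -0.160; 36 -0.013 -0.087 0.000 0.000 0.000 -0.200
```

>>> jog_arm(motion="36 0 -0.014 0 0 0 -0.032; 36 -0.0014 -0.028 0 0 0 -0.064; 36 -0.003 -0.042 0 0 0 -0.096; 36 -0.0054 -0.056 0 0 0 -0.128; 36 -0.0084 -0.07 0 0 0 -0.16")

```text
time: 4.58
tool_pos: [0.5426, 0.1013, 0.0761]
tool_rot: [0.002, 0.557, 0.831, 0.002]
contact_force: [5.4, -0.2, -4.0]
gripper_width: 0.363
grasp_force: 2.3
```

>>> jog_arm(motion="36 0 -0.014 0 0 0 -0.032; 36 -0.0014 -0.028 0 0 0 -0.064; 36 -0.003 -0.042 0 0 0 -0.096; 36 -0.0054 -0.056 0 0 0 -0.128; 36 -0.0084 -0.07 0 0 0 -0.16")

```text
time: 5.2
tool_pos: [0.5117, 0.0841, 0.0761]
tool_rot: [0.002, 0.454, 0.891, 0.001]
contact_force: [3.3, 0.6, -1.8]
gripper_width: 0.357
grasp_force: 1.4
```

```bash
python3 - <<'E'
from h import *
p,R=cur();l=loc(p);print(l,np.hypot(*l[:2]),np.arctan2(l[1],l[0])-np.pi/2)
x=R.apply([1,0,0]);print(np.arctan2(x[1],x[0])-P[2]-np.pi/2, R.apply([0,0,1]),state()['time'])
E
```

```text
[-0.06699488  0.12892692  0.07612924] 0.14529440900059554 0.47923160062721815
0.4803053624377531 [ 5.66895739e-03  3.73473588e-04 -9.99983862e-01] 5.2
```

>>> jog_arm(motion="36 0 -0.014 0 0 0 -0.032; 36 -0.0014 -0.028 0 0 0 -0.064; 36 -0.003 -0.042 0 0 0 -0.096; 36 -0.0054 -0.056 0 0 0 -0.128; 36 -0.0084 -0.07 0 0 0 -0.16")

```text
time: 5.82
tool_pos: [0.4848, 0.0595, 0.0759]
tool_rot: [0.001, 0.343, 0.939, -0.0]
contact_force: [-7.0, -11.9, 2.3]
gripper_width: 0.359
grasp_force: 5.7
```

>>> jog_arm(motion="36 0 -0.014 0 0 0 -0.032; 36 -0.0014 -0.028 0 0 0 -0.064; 36 -0.003 -0.042 0 0 0 -0.096; 36 -0.0054 -0.056 0 0 0 -0.128; 36 -0.0084 -0.07 0 0 0 -0.16")

```text
time: 6.45
tool_pos: [0.4657, 0.0303, 0.0759]
tool_rot: [0.002, 0.229, 0.974, 0.0]
contact_force: [-0.1, -0.1, -0.1]
gripper_width: 0.358
grasp_force: 0.0
```

>>> jog_arm(motion="36 0 -0.007 0 0 0 -0.016; 36 0 -0.014 0 0 0 -0.032; 36 -0.0014 -0.023 0 0 0 -0.053; 36 -0.0014 -0.023 0 0 0 -0.053; 36 -0.0014 -0.023 0 0 0 -0.053")

```text
time: 7.08
tool_pos: [0.4606, 0.0206, 0.074]
tool_rot: [0.0, 0.19, 0.982, 0.0]
contact_force: [1.0, 0.2, -0.4]
gripper_width: 0.36
grasp_force: 0.0
```

```bash
python3 - <<'E'
from h import *
from plant import *
import cv2
p,R=cur();l=loc(p);print(l,np.hypot(*l[:2]),np.arctan2(l[1],l[0])-np.pi/2)
x=R.apply([1,0,0]);print(np.arctan2(x[1],x[0])-P[2]-np.pi/2)
for c in('top','scene'):
    f=grab_frame(c);cv2.imwrite(f'pics/{c}2.png',f['color'][100:300,200:440,::-1].repeat(2,0).repeat(2,1))
    for t in('pink_pot','white_pot_a'):
        for d in place_of(c,t)[:4]:
            q=loc(d['at']);print(c,t,q.round(3),round(d['p'],2),np.degrees(np.arctan2(q[1],q[0])).round(1))
E
```

```text
[-0.12701376  0.0737193   0.07397713] 0.1468571753060466 1.0449102580284033
1.0386010006437236
top pink_pot [-0.1   -0.267  0.003] 0.83 -110.4
top pink_pot [ 0.095 -0.323 -0.   ] 0.75 -73.7
top white_pot_a [-0.044  0.086  0.055] 0.8 117.2
top white_pot_a [-0.095  0.     0.05 ] 0.71 179.9
top white_pot_a [0.05  0.083 0.056] 0.55 59.0
scene pink_pot [0.099 0.001 0.053] 0.87 0.8
scene pink_pot [ 0.096 -0.322 -0.   ] 0.7 -73.4
scene pink_pot [ 0.02   0.453 -0.002] 0.62 87.4
scene pink_pot [-0.096 -0.265 -0.002] 0.6 -109.9
scene white_pot_a [-0.092 -0.006  0.046] 0.8 -176.4
scene white_pot_a [0.049 0.083 0.049] 0.76 59.5
scene white_pot_a [-0.002 -0.003  0.052] 0.3 -123.5
```

>>> jog_arm(motion="36 0 0 -0.06 0 0 0; 36 0 0 -0.18 0 0 0; 36 0 0 -0.3 0 0 0; 36 0 0 -0.42 0 0 0; 36 0 0 -0.54 0 0 0")

```text
time: 8.0
tool_pos: [0.4602, 0.0206, 0.3458]
tool_rot: [0.0, 0.19, 0.982, 0.0]
contact_force: [1.8, -0.1, -0.4]
gripper_width: 0.362
grasp_force: 0.0
```

```bash
python3 - <<'E'
from h import *
from plant import *
import cv2
p,R=cur();print(p,loc(p))
for c in('top','scene'):
    grab_frame(c)
    for t in('lever_grip','lever_pivot','pink_pot'):
        for d in place_of(c,t)[:2]:print(c,t,np.round(d['at'],3),loc(d['at']).round(3),round(d['p'],2))
ps=P[2]+np.pi
rows([(14,np.r_[p[:2],.405],ps),(14,w(-.06,-.066,.405),ps),(14,w(-.035,-.066,.36),ps)])
E
```

```text
[0.4601662  0.02060743 0.34580116] [-0.12742757  0.07381222  0.34580116]
top lever_grip [ 0.574 -0.103  0.308] [-0.033 -0.065  0.308] 0.93
top lever_pivot [ 0.699 -0.083  0.2  ] [ 0.093 -0.064  0.2  ] 0.9
top pink_pot [ 0.742 -0.338 -0.003] [ 0.098 -0.323 -0.003] 0.76
top pink_pot [ 0.538 -0.312  0.004] [-0.099 -0.266  0.004] 0.68
scene lever_grip [ 0.565 -0.103  0.306] [-0.042 -0.064  0.306] 0.9
scene lever_pivot [ 0.7   -0.085  0.2  ] [ 0.094 -0.066  0.2  ] 0.76
scene pink_pot [ 0.539 -0.307  0.   ] [-0.098 -0.262  0.   ] 0.85
scene pink_pot [ 0.742 -0.335 -0.003] [ 0.099 -0.32  -0.003] 0.63
14 -0.000 0.000 -0.127 0.000 -0.003 -0.355; 14 -0.258 -0.172 -0.128 0.000 -0.003 -0.355; 14 -0.302 -0.147 -0.038 0.000 -0.003 -0.355
```

>>> jog_arm(motion="14 0 0 -0.125 0 0 -0.1; 14 -0.08 -0.06 -0.13 0 0 -0.2; 14 -0.16 -0.11 -0.13 0 0 -0.3; 14 -0.25 -0.17 -0.13 0 0 -0.355; 14 -0.26 -0.172 -0.13 0 0 -0.355")

```text
time: 9.02
tool_pos: [0.5494, -0.1101, 0.4053]
tool_rot: [-0.003, -0.073, 0.997, 0.001]
contact_force: [-0.0, 0.4, -0.1]
gripper_width: 0.138
grasp_force: 0.0
```

```bash
python3 - <<'E'
from h import *
from plant import *
import cv2
p,R=cur();print(p,loc(p))
f=grab_frame('wrist');cv2.imwrite('pics/w2.png',f['color'][:,:,::-1])
ps=P[2]+np.pi
rows([(14,w(-.035,-.066,.36),ps)])
E
```

```text
[ 0.54944447 -0.11009599  0.40529102] [-0.0585542  -0.06870252  0.40529102]
14 -0.047 0.003 0.092 0.002 -0.003 -0.001
```

View pics/w2.png

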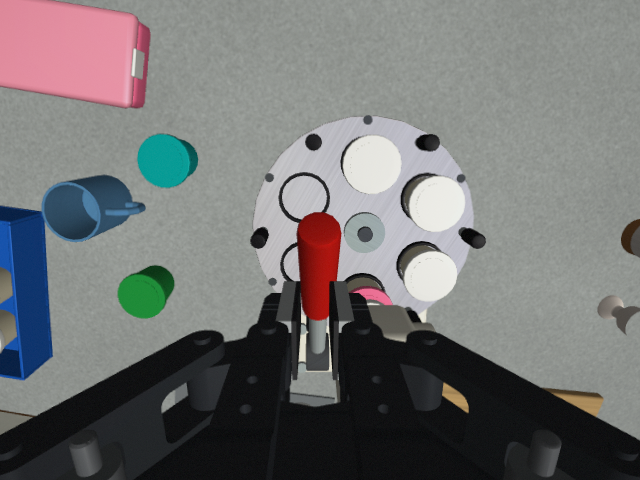

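```bash
python3 - <<'E'
from h import *
ps=P[2]+np.pi
rows([(14,w(-.035,-.066,.343),ps)])
def T(q):
    a=.698-q;return np.array([95-170*np.cos(a),200+170*np.sin(a)+11*abs(np.tan(a))+12/np.cos(a)-2])
for k in range(4):
    q0=.25*k
    print(q0,T(q0).round(1),'; '.join('14 %.3f 0 %.3f 0 0 0'%tuple(-(T(q0+.05*i)-T(q0))/500) for i in range(1,6)))
E
```

```text
14 -0.048 0.003 0.126 0.002 -0.003 -0.001
0.0 [-35.2 332.1] 14 0.011 0 0.016 0 0 0; 14 0.021 0 0.033 0 0 0; 14 0.030 0 0.050 0 0 0; 14 0.038 0 0.067 0 0 0; 14 0.046 0 0.084 0 0 0
0.25 [-58.2 290.2] 14 0.007 0 0.017 0 0 0; 14 0.013 0 0.035 0 0 0; 14 0.019 0 0.053 0 0 0; 14 0.023 0 0.071 0 0 0; 14 0.027 0 0.089 0 0 0
0.5 [-71.7 245.9] 14 0.003 0 0.018 0 0 0; 14 0.005 0 0.036 0 0 0; 14 0.006 0 0.054 0 0 0; 14 0.007 0 0.072 0 0 0; 14 0.006 0 0.088 0 0 0
0.75 [-74.8 201.8] 14 -0.001 0 0.016 0 0 0; 14 -0.003 0 0.031 0 0 0; 14 -0.006 0 0.047 0 0 0; 14 -0.010 0 0.062 0 0 0; 14 -0.015 0 0.077 0 0 0
```

>>> jog_arm(motion="14 -0.02 0.005 0.04 0 0 0; 14 -0.048 0.005 0.08 0 0 0; 14 -0.048 0.005 0.11 0 0 0; 14 -0.048 0.005 0.126 0 0 0; 14 -0.048 0.005 0.126 0 0 0")

```text
time: 9.7
tool_pos: [0.5719, -0.1015, 0.345]
tool_rot: [-0.001, -0.075, 0.997, 0.0]
contact_force: [-0.6, -0.1, 0.2]
gripper_width: 0.142
grasp_force: 0.0
```

```bash
python3 - <<'E'
from h import *
p,R=cur();print(loc(p),state()['contact_force'])
E
```

```text
[-0.03508148 -0.06353083  0.34499079] [-0.61359931 -0.0671286   0.15915993]
```

>>> jog_arm(motion="14 0 -0.004 0.01 0 0 0; 14 0 -0.004 0.02 0 0 0; 14 0.003 -0.004 0.027 0 0 0; 14 0.006 -0.004 0.034 0 0 0; 14 0.01 -0.004 0.042 0 0 0")

```text
time: 10.32
tool_pos: [0.568, -0.1047, 0.3262]
tool_rot: [0.001, -0.075, 0.997, -0.001]
contact_force: [-0.0, -0.1, 4.6]
gripper_width: 0.143
grasp_force: 2.2
```

```bash
python3 - <<'E'
from h import *
from plant import *
p,R=cur();print(loc(p),state()['contact_force'],state()['gripper_width'])
for c in('top','scene'):
    grab_frame(c)
    for d in place_of(c,'lever_grip')[:1]:print(c,loc(d['at']).round(3),round(d['p'],2))
E
```

```text
[-0.03944796 -0.06614919  0.32622543] [-0.03608006 -0.07394908  4.55135477] 0.14258150324475163
top [-0.036 -0.065  0.302] 0.81
scene [-0.039 -0.066  0.302] 0.84
```

```bash
python3 - <<'E'
import numpy as np
def T(q):
    a=.698-q;return np.array([95-170*np.cos(a),200+170*np.sin(a)+11*abs(np.tan(a))+12/np.cos(a)-2])
for q0,s in((.05,.05),(.3,.05),(.55,.05),(.8,.04),(1.0,-.04),(.8,-.05),(.55,-.05),(.3,-.05),(.05,-.03)):
    print(q0,T(q0).round(1),'; '.join('14 %.3f 0 %.3f 0 0 0'%tuple(-(T(q0+s*i)-T(q0))/500) for i in range(1,6)))
E
```

```text
0.05 [-40.5 324. ] 14 0.010 0 0.017 0 0 0; 14 0.019 0 0.033 0 0 0; 14 0.028 0 0.050 0 0 0; 14 0.035 0 0.068 0 0 0; 14 0.042 0 0.085 0 0 0
0.3 [-61.7 281.5] 14 0.006 0 0.018 0 0 0; 14 0.012 0 0.035 0 0 0; 14 0.016 0 0.053 0 0 0; 14 0.020 0 0.071 0 0 0; 14 0.023 0 0.089 0 0 0
0.55 [-73.1 236.8] 14 0.002 0 0.018 0 0 0; 14 0.003 0 0.036 0 0 0; 14 0.004 0 0.054 0 0 0; 14 0.003 0 0.070 0 0 0; 14 0.002 0 0.086 0 0 0
0.8 [-74.1 193.9] 14 -0.002 0 0.012 0 0 0; 14 -0.004 0 0.025 0 0 0; 14 -0.007 0 0.037 0 0 0; 14 -0.010 0 0.049 0 0 0; 14 -0.014 0 0.061 0 0 0
1.0 [-67.3 163.4] 14 0.004 0 -0.012 0 0 0; 14 0.007 0 -0.024 0 0 0; 14 0.010 0 -0.036 0 0 0; 14 0.012 0 -0.048 0 0 0; 14 0.014 0 -0.061 0 0 0
0.8 [-74.1 193.9] 14 0.001 0 -0.016 0 0 0; 14 0.002 0 -0.032 0 0 0; 14 0.001 0 -0.050 0 0 0; 14 0.000 0 -0.068 0 0 0; 14 -0.002 0 -0.086 0 0 0
0.55 [-73.1 236.8] 14 -0.003 0 -0.018 0 0 0; 14 -0.007 0 -0.036 0 0 0; 14 -0.011 0 -0.054 0 0 0; 14 -0.017 0 -0.072 0 0 0; 14 -0.023 0 -0.089 0 0 0
0.3 [-61.7 281.5] 14 -0.007 0 -0.017 0 0 0; 14 -0.015 0 -0.035 0 0 0; 14 -0.023 0 -0.052 0 0 0; 14 -0.032 0 -0.068 0 0 0; 14 -0.042 0 -0.085 0 0 0
0.05 [-40.5 324. ] 14 -0.006 0 -0.010 0 0 0; 14 -0.013 0 -0.020 0 0 0; 14 -0.020 0 -0.029 0 0 0; 14 -0.027 0 -0.039 0 0 0; 14 -0.034 0 -0.048 0 0 0
```

>>> jog_arm(motion="14 0.01 0 0.017 0 0 0; 14 0.019 0 0.033 0 0 0; 14 0.028 0 0.05 0 0 0; 14 0.035 0 0.068 0 0 0; 14 0.042 0 0.085 0 0 0")

```text
time: 11.15
tool_pos: [0.5468, -0.1079, 0.2835]
tool_rot: [0.0, -0.075, 0.997, -0.001]
contact_force: [-3.0, -0.6, 7.5]
gripper_width: 0.139
grasp_force: 3.4
```

>>> jog_arm(motion="14 0.006 0 0.018 0 0 0; 14 0.012 0 0.035 0 0 0; 14 0.016 0 0.053 0 0 0; 14 0.02 0 0.071 0 0 0; 14 0.023 0 0.089 0 0 0")

```text
time: 11.78
tool_pos: [0.5349, -0.1098, 0.2391]
tool_rot: [-0.001, -0.075, 0.997, -0.001]
contact_force: [-6.5, -0.9, 8.3]
gripper_width: 0.139
grasp_force: 4.6
```

```bash
python3 - <<'E'
from h import *
from plant import *
p,R=cur();print(loc(p),state()['contact_force'],state()['gripper_width'])
for c in('top','scene'):
    grab_frame(c)
    for d in place_of(c,'lever_grip')[:1]:print(c,loc(d['at']).round(3),round(d['p'],2))
E
```

```text
[-0.07287918 -0.06626577  0.23909026] [-6.51969078 -0.9365061   8.26328921] 0.13890329630193018
top [-0.069 -0.065  0.228] 0.7
scene [-0.076 -0.065  0.22 ] 0.92
```

>>> jog_arm(motion="14 0.002 0 0.018 0 0 0; 14 0.003 0 0.036 0 0 0; 14 0.004 0 0.054 0 0 0; 14 0.003 0 0.07 0 0 0; 14 0.002 0 0.086 0 0 0")

```text
time: 12.6
tool_pos: [0.5338, -0.11, 0.1965]
tool_rot: [-0.001, -0.075, 0.997, -0.001]
contact_force: [-9.1, -0.6, 11.7]
gripper_width: 0.14
grasp_force: 6.4
```

>>> jog_arm(motion="14 -0.002 0 0.012 0 0 0; 14 -0.004 0 0.025 0 0 0; 14 -0.007 0 0.037 0 0 0; 14 -0.01 0 0.049 0 0 0; 14 -0.014 0 0.061 0 0 0")

```text
time: 13.22
tool_pos: [0.5382, -0.1094, 0.1653]
tool_rot: [-0.005, -0.075, 0.997, -0.001]
contact_force: [-23.0, -0.6, 31.3]
gripper_width: 0.139
grasp_force: 17.9
```

```bash
python3 - <<'E'
from h import *
from plant import *
import cv2
p,R=cur();print(loc(p),state()['contact_force'],state()['gripper_width'])
for c in('top','scene'):
    f=grab_frame(c)
    for d in place_of(c,'lever_grip')[:1]:print(c,loc(d['at']).round(3),round(d['p'],2))
cv2.imwrite('pics/s3.png',cv2.resize(f['color'][150:350,180:400,::-1],None,fx=2.7,fy=2.7))
E
```

```text
[-0.0696161  -0.06632063  0.16530011] [-23.0152307   -0.64660686  31.34969798] 0.13869352755784642
top [-0.068 -0.067  0.152] 0.56
scene [-0.07  -0.066  0.151] 0.86
```

View pics/s3.png

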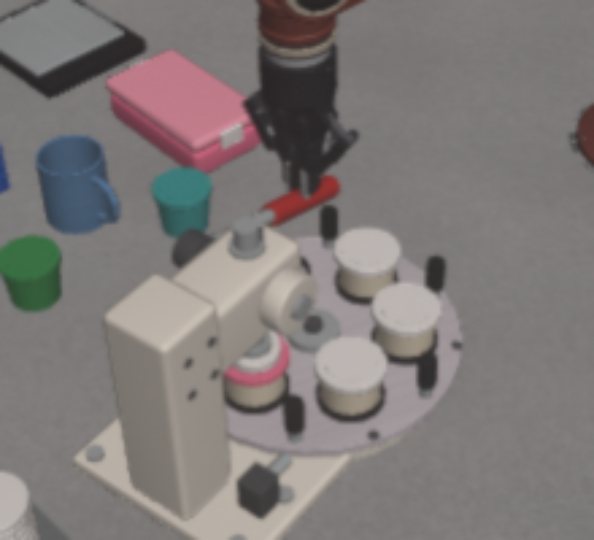

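>>> jog_arm(motion="14 0.004 0 -0.012 0 0 0; 14 0.007 0 -0.024 0 0 0; 14 0.01 0 -0.036 0 0 0; 14 0.012 0 -0.048 0 0 0; 14 0.014 0 -0.061 0 0 0")

```text
time: 14.05
tool_pos: [0.5339, -0.11, 0.1965]
tool_rot: [-0.001, -0.075, 0.997, -0.0]
contact_force: [-5.3, -0.1, 8.9]
gripper_width: 0.138
grasp_force: 6.1
```

```bash
python3 - <<'E'
from h import *
from plant import *
p,R=cur();print(loc(p),state()['contact_force'],state()['gripper_width'])
for c in('top','scene'):
    f=grab_frame(c)
    for t in('lever_grip','ram_foot','pink_pot'):
      for d in place_of(c,t)[:1]:print(c,t,loc(d['at']).round(3),round(d['p'],2))
E
```

```text
[-0.0738856  -0.06628654  0.19647586] [-5.31271197 -0.14142933  8.92360752] 0.13765702273319452
top lever_grip [-0.073 -0.066  0.186] 0.64
top pink_pot [-0.1   -0.269  0.002] 0.93
scene lever_grip [-0.078 -0.064  0.184] 0.86
scene ram_foot [0.094 0.004 0.109] 0.61
scene pink_pot [ 0.099 -0.322 -0.001] 0.94
```

Controlled; continue easing up along the arc.

>>> jog_arm(motion="14 0.001 0 -0.016 0 0 0; 14 0.002 0 -0.032 0 0 0; 14 0.001 0 -0.05 0 0 0; 14 0 0 -0.068 0 0 0; 14 -0.002 0 -0.086 0 0 0")

```text
time: 15.08
tool_pos: [0.5378, -0.1094, 0.2405]
tool_rot: [0.004, -0.075, 0.997, -0.001]
contact_force: [5.8, 1.2, 6.2]
gripper_width: 0.14
grasp_force: 4.1
```

>>> jog_arm(motion="14 -0.003 0 -0.018 0 0 0; 14 -0.007 0 -0.036 0 0 0; 14 -0.011 0 -0.054 0 0 0; 14 -0.017 0 -0.072 0 0 0; 14 -0.023 0 -0.089 0 0 0")

```text
time: 15.7
tool_pos: [0.5491, -0.1075, 0.2839]
tool_rot: [0.003, -0.075, 0.997, -0.0]
contact_force: [5.4, 0.5, 2.4]
gripper_width: 0.142
grasp_force: 3.0
```

>>> jog_arm(motion="14 -0.007 0 -0.017 0 0 0; 14 -0.015 0 -0.035 0 0 0; 14 -0.023 0 -0.052 0 0 0; 14 -0.032 0 -0.068 0 0 0; 14 -0.042 0 -0.085 0 0 0")

```text
time: 16.32
tool_pos: [0.5687, -0.1044, 0.325]
tool_rot: [0.001, -0.075, 0.997, -0.0]
contact_force: [4.5, -0.7, 0.9]
gripper_width: 0.142
grasp_force: 1.9
```

>>> jog_arm(motion="14 -0.006 0 -0.01 0 0 0; 14 -0.013 0 -0.02 0 0 0; 14 -0.015 0 -0.03 0 0 0; 14 -0.015 0 -0.04 0 0 0; 14 -0.015 0 -0.05 0 0 0")

```text
time: 16.95
tool_pos: [0.5748, -0.1034, 0.3499]
tool_rot: [-0.0, -0.075, 0.997, 0.0]
contact_force: [0.5, 0.4, 0.5]
gripper_width: 0.143
grasp_force: 0.0
```

>>> jog_arm(motion="14 0 0 -0.03 0 0 0; 14 0 0 -0.08 0 0 0; 14 0 0 -0.14 0 0 0; 14 0 0 -0.2 0 0 0; 14 0 0 -0.2 0 0 0")

```text
time: 17.58
tool_pos: [0.5757, -0.1036, 0.4542]
tool_rot: [0.003, -0.075, 0.997, -0.001]
contact_force: [0.6, -0.3, 0.9]
gripper_width: 0.137
grasp_force: 0.0
```

```bash
python3 - <<'E'
from h import *
from plant import *
import cv2
p,R=cur();print(loc(p),state()['contact_force'],state()['gripper_width'])
for c in('top','scene'):
    f=grab_frame(c)
    for t in('lever_grip','ram_foot','pink_pot','white_pot_a','bento_box','tea_mug'):
      for d in place_of(c,t)[:4]:print(c,t,loc(d['at']).round(3),round(d['p'],2))
cv2.imwrite('pics/s4.png',cv2.resize(f['color'][150:350,180:400,::-1],None,fx=2.7,fy=2.7))
E
```

```text
[-0.03166236 -0.06615626  0.45422428] [ 0.56793577 -0.31598594  0.94758753] 0.13712084709093156
top lever_grip [-0.033 -0.066  0.311] 0.71
top lever_grip [0.048 0.084 0.057] 0.43
top lever_grip [ 0.001 -0.005  0.056] 0.36
top ram_foot [0.023 0.453 0.002] 0.45
top ram_foot [-0.242 -0.392 -0.006] 0.2
top pink_pot [ 0.1  -0.32  0.  ] 0.93
top pink_pot [-0.101 -0.264  0.003] 0.8
top pink_pot [ 0.099 -0.002  0.052] 0.57
top pink_pot [ 0.149 -0.001  0.157] 0.44
top white_pot_a [0.051 0.084 0.052] 0.7
top white_pot_a [-0.045  0.083  0.055] 0.58
top white_pot_a [ 0.148 -0.002  0.159] 0.47
top bento_box [-0.239 -0.389 -0.004] 0.98
top tea_mug [-0.032 -0.388 -0.001] 0.88
top tea_mug [-0.203  0.497 -0.004] 0.57
scene lever_grip [-0.037 -0.067  0.307] 0.94
scene ram_foot [0.093 0.001 0.124] 0.65
scene pink_pot [-0.101 -0.262  0.   ] 0.9
scene pink_pot [ 0.095 -0.322 -0.002] 0.73
scene pink_pot [0.1   0.002 0.052] 0.55
scene pink_pot [-0.002 -0.005  0.047] 0.53
scene white_pot_a [-0.05   0.08   0.054] 0.94
scene white_pot_a [-0.094 -0.001  0.049] 0.82
scene bento_box [-0.242 -0.387  0.002] 0.94
scene tea_mug [-0.036 -0.382 -0.004] 0.92
```

View pics/s4.png

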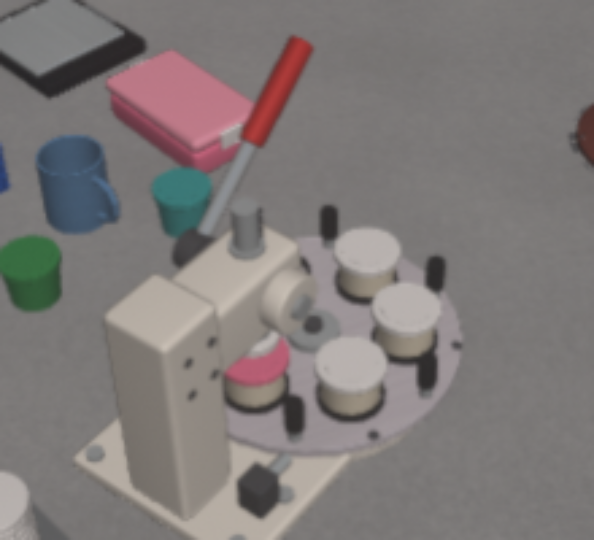

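```bash
python3 -c "
from plant import job_done
print(job_done())"
```

```text
the job is handed in; nothing more can be done
None
```

The job is handed in, but the hand-in returned no verdict. The table was pushed one click so the pink pot is under the ram, the lever was pulled down to its stop onto the pink lid and eased back up to rest, and the final pictures show the white pots in their nests and the arm clear.

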